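Find the release notch and hold the cutting die unlocked

TASK

The cutting die is locked in its holder; the release is a spring tongue sunk in a notch somewhere along the top edge of the steel bar. Rest a fingertip lightly on the bar's top edge close beside either end block, feel along the edge until you find the notch, then gently press the tongue inside it all the way down and finish still holding it down, so that a workmate can take the die out. Only touch the bar and tongue: grasp nothing, do not lift or shift the die, and leave everything else on the table where it is.

Things in the scene. Friction and masses are not known exactly. Their poses are not given: they have to be found in the camera images.
- holder: Fixed grey die holder. Origin: on the table under the middle of its exposed steel bar; y along the bar, +x towards the bed plate with the die, z up. The bar is 24 mm thick (x) with a flat top edge 40 mm above the table, and shows for 240 mm between two grey end blocks (34 mm thick, 46 mm high, bolt heads to 50 mm, each 120 mm long)
- edge_mid (a point): Point on the bar's top edge midway between the end blocks, axes as the holder's. The notch, 48 mm long and cut right across the bar, has its middle anywhere from y = -55 to +55 mm from here: its place is not reported, feel or look for it. It is the bar's only dip; two dark patches as long as it, centred 86 mm either side of it (partly under a block), are flush and only look like notches
- tongue (a joint): Dark steel tongue in the notch, 44 mm long, 24 mm wide, its top 10 mm below the edge when free. Value: how far it is pressed down, m: 0 free, 0.008 fully down at its stop. A spring pushes it up, about 2.5 N at the start and 6.5 N at the stop, and lifts it again when let go
- bed (a point): Top of the bed plate (8 mm above the table, 420 mm wide) under the die's middle, 152 mm beyond the bar's middle plane. Low dark stops, 18 mm above the table, stand at the die's two sides and far edge; the lock itself is inside the bed
- die: cutting die, a loose plywood board 170 x 260 x 18 mm with a grid of 5 mm steel rules on top, lying on the bed plate; its near edge is 67 mm from the bar's middle plane, its highest parts 33 mm above the table; origin under its centre
- tape: roll of tape, a cardboard ring 52 mm across and 24 mm high, standing flat on the bed plate left (+y) of the die; loose, not part of the job; origin at its underside
- tin: small white open tin, 56 mm across the mouth, 40 mm high, on the bed plate right (-y) of the die; loose, not part of the job; origin at its underside
- screwdriver: screwdriver lying on the table on the robot's side of the bar, about 90 mm from it; loose, not part of the job; origin at its underside
- redbox: red plastic box 60 x 90 x 25 mm on the table; loose, not part of the job; origin at its underside
- bottle: clear drinking bottle, 64 mm across, 200 mm tall, on the table; loose, not part of the job; origin at its underside
- glue: glue jar, 60 mm across, 140 mm tall, on the table; loose, not part of the job; origin at its underside
- wrench: wrench lying on the table; loose, not part of the job; origin at its underside

How it is judged:
By the outcome, as a careful person would: the job done as asked, in the order asked, and still so for the second after the job is handed in, while the arm keeps its last pose, push and grip.
It also fails if it takes over 54 s, if anything falls off the work surface, if the arm or the gripper's body presses on something with over 40 N, if the wrist force passes 120 N, or if a joint passes its speed limit or range.

ROBOT

A 7-joint arm with a two-finger parallel gripper is mounted at the origin on the work surface. World frame = base frame: x ahead of the robot, y to its left, z up, the work surface at z = 0. Lengths are in m, angles in rad, forces in N, time in s.
With the tool pointing down it reaches from about 0.4 to 0.85 m from the base axis. Payload 4.5 kg.
Tool frame: the origin (TCP) lies at the very end of the fingers, on their centre line; the grasp point (between the pads) lies 19 mm behind it (r.grip_point_offset is the distance from the TCP to the grasp point, in m); z points along the fingers, y is the line along which they close (so a half turn about z gives the same grasp; the last joint's range is limited). The gripper opens to 88 mm and grips with 3 to 60 N. Pads are 18 mm wide; open, the fingers measure 123 mm over their backs; the gripper's body (75 mm by 187 mm) begins 45 mm behind the grasp point.
Start: joints at [-1.096, 0.689, -0.195, 1.565, 0.157, 0.902, -0.215], TCP at [0.267, 0.565, 0.239] pointing down, gripper open.
Joint ranges: [-3.01, 3.01], [-0.46, 2.08], [-1.47, 1.51], [0.13, 2.56], [-1, 4.14], [0.04, 2.09], [-2.66, 2.66]. Speed limits (rad/s): [2.57, 2.57, 3.14, 3.14, 3.14, 3.14, 3.14].

INTERFACE

Orientations are given as a unit quaternion [x, y, z, w].
In Python, from plant import r gives the robot as it stands.
- The arm moves only by the tool carry_out, never from a script. Its argument "rows" is a list of rows, each a list of 3 entries, a list of its own where there are three numbers: the shift along the tool's x, y, z in cm, then the turn, a rotation vector about the tool's x, y, z in degrees, then the closure, from 0 (fully open) to 1 (shut). A call has 1 to 12 rows; each row is the pose to reach, as a shift and turn from the pose commanded when the call began, along the tool's axes at that moment; what a row does not reach only later rows make up. A row lasts 1/10 s, in which the tool goes at most 50 mm and 8.59 degrees, less where a joint would pass 70% of its speed; a pose out of reach is approached as far as the arm can. A call with a gripper value outside its range is refused whole. The fingers move at their own pace and stop on an object; "newtons" is the grip in N (left out, the last holds). Time passes only in rows, so rows that repeat a pose let the fingers close. It gives the time, the measured TCP pose, the force, the opening and the grip force at its end, in the units of the state.
- r.get_state(): the state, without advancing time (a new reading comes with each control period).
- r.snapshot(name): name is "scene" or "top" or "wrist"; returns a dict with "image" (420x560x3 uint8, red, green, blue), "fx", "fy", "cx", "cy" (pixels), "pose" (4x4, takes a point from camera to world coordinates). Camera axes: x right, y up, looking along -z (the intrinsics and any distortion apply to the point x, -y, -z); pixel columns grow to the right and rows downward; lengths in m; the calibration is good to about 2 mm. A picture is of the moment at which its call begins. There is no depth.
- r.finish_job(): hands the job in; it is judged then, once.
The state is a dict: "clock": time; "q": joint angles; "qd": joint speeds; "joint_torque": joint torques, N m; "tool_pos": TCP position; "eef_rot": TCP orientation; "contact_force": force on the tool from outside, world axes, zero at the start; "moment": the same for the moment, N m; "opening": opening from 0.0 (shut) to 1.0 (fully open); "finger_force": force on a finger pad.
Only numpy, scipy, OpenCV 4.12 (cv2) and the standard library are available. Lean on these libraries where they do the work, as an engineer would, in place of code of your own. Each camera call takes 0.05 s, during which the arm holds its last target. There are 200 camera calls.

## Working session

There is one attempt and no reset: what is moved stays moved. The work goes in short steps, Python scripts to look and compute and a tool call to move; the robot and the scene stay as the last step left them, time stands still between calls to the robot, and variables do not carry over. Pictures are saved under pics/ and viewed, at most 10 in all, crops included, and the job is handed in when it is done.

Besides the shell and the picture viewer there is one more tool, called after "Call:" as name([rows], argument=value, ...), one row to a line, values as JSON. carry_out: Moves the arm, as the interface text tells. Its arguments: {"type":"object","properties":{"rows":{"type":"array"},"newtons":{"type":"number"}},"required":["rows"]}

```bash
mkdir -p pics; python3 - <<'E'
from plant import r
import cv2,pickle
for n in("scene","top"):
    s=r.snapshot(n); cv2.imwrite(f"pics/{n}0.png",s["image"][:,:,::-1]); pickle.dump(s,open(n+".pkl","wb"))
    print(n,s["fx"],s["fy"],s["cx"],s["cy"],s["pose"].round(3).tolist(),[k for k in s])
st=r.get_state();print(st)
E
```

```text
scene 453.2984979412608 453.2984979412608 278.82811027913135 210.18130137622836 [[-0.584, -0.645, 0.492, 1.039], [0.811, -0.473, 0.343, 0.387], [0.011, 0.6, 0.8, 0.958], [0.0, 0.0, 0.0, 1.0]] ['image', 'fx', 'fy', 'cx', 'cy', 'pose']
top 441.0453250495138 441.0453250495138 276.1550398210875 210.63148200874807 [[-0.014, 0.992, -0.125, 0.339], [-1.0, -0.013, 0.012, 0.016], [0.011, 0.125, 0.992, 1.491], [0.0, 0.0, 0.0, 1.0]] ['image', 'fx', 'fy', 'cx', 'cy', 'pose']
{'clock': 0.1, 'q': array([-1.0962023 ,  0.68990651, -0.19456158,  1.56621705,  0.15731398,
        0.90252987, -0.21511251]), 'qd': array([-9.47174932e-05,  5.15253557e-05,  7.31256084e-04, -3.85298027e-03,
        1.83222917e-04,  6.75929894e-04,  5.62205336e-04]), 'joint_torque': array([-2.85948889e-03, -5.28496850e+01, -1.27136953e+00, -1.53837043e+01,
       -5.25765948e-02,  1.98691530e-03,  3.76593493e-05]), 'tool_pos': array([0.26644238, 0.56473396, 0.23799343]), 'eef_rot': array([ 2.18567364e-01,  9.75821507e-01, -8.22776700e-04, -1.28490449e-04]), 'contact_force': array([-0.00461918,  0.18779015, -0.37486004]), 'moment': array([-0.00366707,  0.02493521,  0.03198622]), 'finger_force': 0.0, 'opening': 0.9986515331139199}
```

View pics/top0.png

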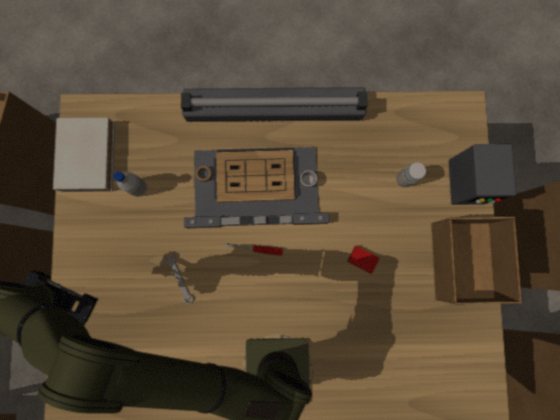

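View pics/scene0.png

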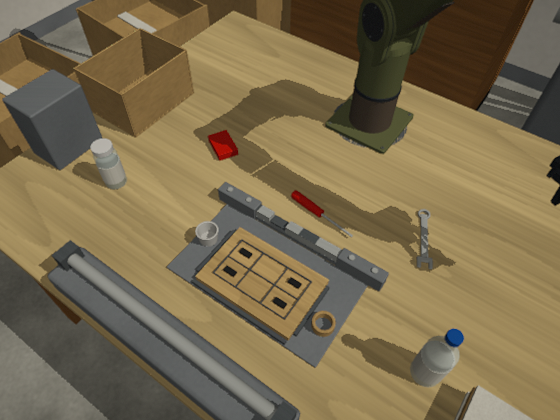

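The top view shows the bar running from about (186,222) to (327,218), with the die above it. In the scene view it runs from (222,190) to (385,277). I'll enlarge both.

```bash
cat > h.py <<'E'
import numpy as np
def ray(s,u,v,z):
    P=s["pose"];d=P[:3,:3]@np.array([(u-s["cx"])/s["fx"],-(v-s["cy"])/s["fy"],-1]);o=P[:3,3]
    return o+d*(z-o[2])/d[2]
def proj(s,p):
    P=s["pose"];c=P[:3,:3].T@(np.asarray(p)-P[:3,3])
    return s["cx"]+s["fx"]*c[0]/-c[2], s["cy"]-s["fy"]*c[1]/-c[2]
E
python3 - <<'E'
import pickle,cv2,numpy as np
t=pickle.load(open("top.pkl","rb"))["image"][200:240,176:336,::-1];s=pickle.load(open("scene.pkl","rb"))["image"][175:295,210:395,::-1]
a=cv2.resize(t,None,fx=5,fy=5,interpolation=2);b=cv2.resize(s,None,fx=3.3,fy=3.3,interpolation=2)
b=cv2.copyMakeBorder(b,0,0,0,800-b.shape[1],0)
cv2.imwrite("pics/z.png",np.clip(np.vstack([a,b])*1.6,0,255))
print(a.shape,b.shape)
E
```

```text
(200, 800, 3) (396, 800, 3)[ WARN:0@0.060] global loadsave.cpp:1063 imwrite_ Unsupported depth image for selected encoder is fallbacked to CV_8U.
```

View pics/z.png

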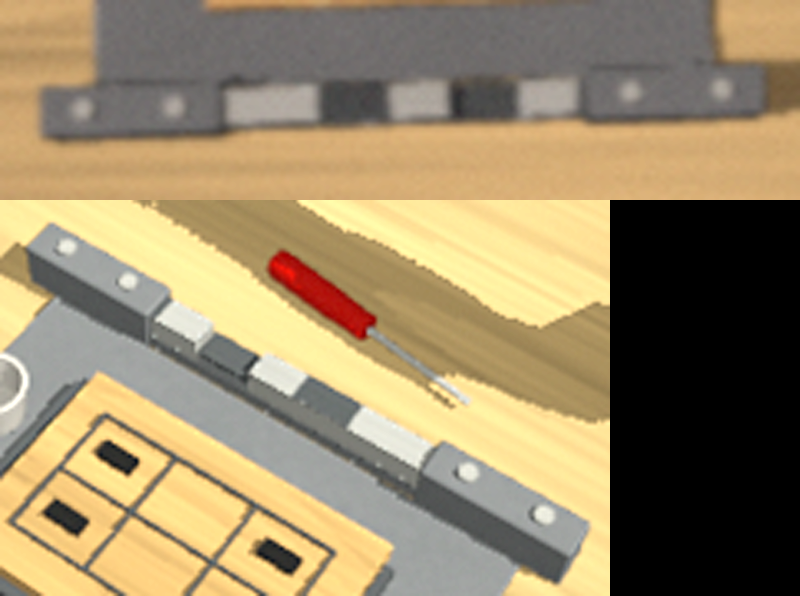

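The enlarged view shows two dark patches. With blocks ending at crop x=222 and 580, they lie at y≈+31 mm (crop x≈354) and −56 mm (≈485). If the notch were at +31, there would be a dark patch at +93 to +120, but that stretch is bright. So the notch should be near −55, on the right. I'll feel for it from the right-hand block. First I need the bar's frame, from the bolts.

```bash
python3 - <<'E'
import pickle,cv2,numpy as np
from h import *
t=pickle.load(open("top.pkl","rb"));s=pickle.load(open("scene.pkl","rb"))
def cen(S,u,v,w=4):
    u0,v0=round(u),round(v);g=cv2.cvtColor(S["image"],cv2.COLOR_RGB2GRAY)[v0-w:v0+w+1,u0-w:u0+w+1].astype(float)
    g=np.clip(g-np.median(g)-15,0,None);yy,xx=np.mgrid[-w:w+1,-w:w+1];return u0+(g*xx).sum()/g.sum(),v0+(g*yy).sum()/g.sum()
T=[(82,108),(174,106),(630,91),(722,89)]
B=[(543,514),(467,471),(128,282),(66,246)]
for n,S,pts in(("top",t,[cen(t,176+u/5,200+v/5,3) for u,v in T]),("scene",s,[cen(s,210+u/3.3,175+(v-200)/3.3) for u,v in B])):
    W=np.array([ray(S,*p,.049) for p in pts]);m=W.mean(0);d=W[:2].mean(0)-W[2:].mean(0)
    print(n,W[:,:2].round(4).tolist(),"mid",m.round(4),"yaw",np.degrees(np.arctan2(-d[0],d[1])))
# patch ends
for u in(222,320,388,453,517,580): print(u,ray(t,176+(u+.5)/5-.5,200+(100-.02*(u-400))/5,.04)[:2].round(4))
for u,v in((155,312),(205,340),(250,367),(303,390),(355,412),(428,455)): print(u,ray(s,210+u/3.3,175+(v-200)/3.3,.04)[:2].round(4))
E
```

```text
top [[0.488, 0.2744], [0.4884, 0.2147], [0.4945, -0.0855], [0.4961, -0.1457]] mid [0.4917 0.0645 0.049 ] yaw 1.1353468027076832
scene [[0.4878, 0.2736], [0.4889, 0.2136], [0.4956, -0.0859], [0.4961, -0.1459]] mid [0.4921 0.0639 0.049 ] yaw 1.1908123097999097
222 [0.4897 0.1837]
320 [0.4902 0.119 ]
388 [0.4905 0.0741]
453 [0.4908 0.0311]
517 [ 0.4911 -0.0113]
580 [ 0.4914 -0.053 ]
155 [ 0.5041 -0.0536]
205 [ 0.5028 -0.007 ]
250 [0.503  0.0349]
303 [0.4968 0.0785]
355 [0.4904 0.1202]
428 [0.4904 0.1825]
```

Call:
carry_out([
  [[-1,-1,0],[0,0,2],1],
  [[-3,-3,0],[0,0,5],1],
  [[-5.5,-5.5,0],[0,0,8],1],
  [[-8,-8,0],[0,0,12],1],
  [[-10.5,-10.5,0],[0,0,15],1],
  [[-13,-13,0],[0,0,19],1],
  [[-15.5,-15.5,0],[0,0,22],1],
  [[-18,-18,0],[0,0,26],1],
  [[-20.5,-20.3,0],[0,0,29],1],
  [[-23,-22.6,0],[0,0,32],1],
  [[-25.5,-25,0],[0,0,36],1],
  [[-27.8,-27,0],[0,0,38],1],
], newtons=5)

```text
clock: 1.3
tool_pos: [0.403, 0.2006, 0.2386]
eef_rot: [0.526, 0.851, -0.0, -0.0]
contact_force: [1.0, 0.5, 0.3]
opening: 0.01
finger_force: 0.0
```

```bash
cat >> h.py <<'E'
from scipy.spatial.transform import Rotation as Ro
YAW=np.radians(1.16);MID=np.array([.492,.0642,.040]);H=np.array([[np.cos(YAW),-np.sin(YAW),0],[np.sin(YAW),np.cos(YAW),0],[0,0,1]])
def go(r,y,h,x=0):
    "shift(cm)/turn(deg) in tool axes to holder point (x,y), height h above edge; tool y along holder x"
    st=r.get_state();R=Ro.from_quat(st["eef_rot"]).as_matrix();p=MID+H@np.array([x,y,h])
    D=np.column_stack([H[:,1],H[:,0],[0,0,-1]])
    print("t",round(st["clock"],2),"holder pos mm",(1e3*H.T@(st["tool_pos"]-MID)).round(1),"F",st["contact_force"].round(2),"open",round(st["opening"],3))
    print("shift cm",(100*R.T@(p-st["tool_pos"])).round(2),"turn",np.degrees(Ro.from_matrix(R.T@D).as_rotvec()).round(2),"q",st["q"].round(2))
E
python3 -c "
from plant import r;from h import *;go(r,-.105,.06)"
```

```text
t 1.3 holder pos mm [-86.2 138.2 198.6] F [0.95 0.49 0.25] open 0.01
shift cm [-25.66  -2.64  13.87] turn [-0.04  0.03 25.42] q [-0.53  0.47 -0.05  2.07  0.04  0.6  -0.15]
```

Call:
carry_out([
  [[-2,-0.2,0],[0,0,3],1],
  [[-5,-0.5,0],[0,0,6],1],
  [[-8.5,-0.9,0],[0,0,9],1],
  [[-12,-1.2,1],[0,0,13],1],
  [[-15.5,-1.6,3],[0,0,17],1],
  [[-18.5,-1.9,5.5],[0,0,20],1],
  [[-21.5,-2.2,8],[0,0,22.5],1],
  [[-23.5,-2.4,10.5],[0,0,24],1],
  [[-25,-2.6,12.5],[0,0,25.4],1],
  [[-25.66,-2.64,13.8],[0,0,25.4],1],
  [[-25.66,-2.64,13.8],[0,0,25.4],1],
  [[-25.66,-2.64,13.8],[0,0,25.4],1],
])

```text
clock: 2.5
tool_pos: [0.4946, -0.0376, 0.1009]
eef_rot: [0.698, 0.716, 0.0, -0.0]
contact_force: [0.5, 0.2, -0.2]
opening: -0.001
finger_force: 0.0
```

```bash
python3 -c "
from plant import r;from h import *;import cv2,pickle
go(r,-.105,.008)
s=r.snapshot('wrist');pickle.dump(s,open('wrist.pkl','wb'));cv2.imwrite('pics/w1.png',s['image'][:,:,::-1])
for y in(-120,-79,-31,0): print(y,[np.round(proj(s,MID+H@np.array([x,y/1e3,0]))) for x in(-.012,.012)])"
```

```text
t 2.5 holder pos mm [   0.6 -101.8   60.9] F [ 0.53  0.18 -0.23] open -0.001
shift cm [-0.32 -0.06  5.29] turn [-0.02 -0.05  0.27] q [-0.02  0.76  0.01  2.07 -0.03  0.31  0.03]
-120 [array([261., 249.]), array([293., 249.])]
-79 [array([261., 196.]), array([294., 196.])]
-31 [array([260., 127.]), array([295., 127.])]
0 [array([259.,  77.]), array([296.,  77.])]
```

View pics/w1.png

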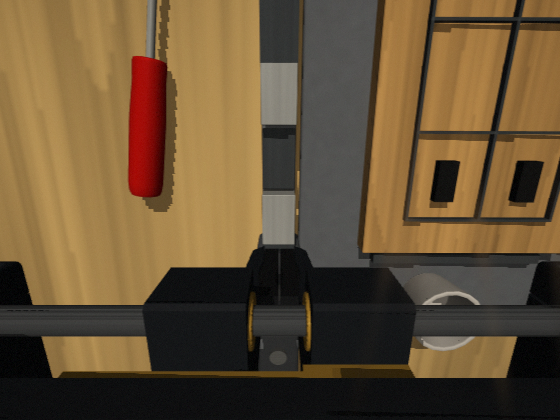

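The wrist view shows the stepped notch between rows 127 and 190 (columns 262–297), which puts its middle near y = −52 mm. The other dark patch, above row 62, is flush. Now I'll go down beside the right-hand block.

Call:
carry_out([
  [[-0.1,0,1],[0,0,0.3],1],
  [[-0.3,-0.05,2.2],[0,0,0.3],1],
  [[-0.3,-0.05,3.4],[0,0,0.3],1],
  [[-0.3,-0.05,4.4],[0,0,0.3],1],
  [[-0.3,-0.05,5.0],[0,0,0.3],1],
  [[-0.3,-0.05,5.3],[0,0,0.3],1],
  [[-0.3,-0.05,5.3],[0,0,0.3],1],
  [[-0.3,-0.05,5.3],[0,0,0.3],1],
])

```text
clock: 3.35
tool_pos: [0.4945, -0.0416, 0.0478]
eef_rot: [0.701, 0.714, 0.0, 0.0]
contact_force: [-0.3, 0.4, -0.1]
opening: 0.003
finger_force: 0.0
```

```bash
python3 -c "
from plant import r;from h import *;go(r,-.105,.0)"
```

```text
t 3.35 holder pos mm [   0.4 -105.8    7.8] F [-0.27  0.36 -0.07] open 0.003
shift cm [ 0.08 -0.04  0.78] turn [ 0.02 -0.   -0.12] q [-0.01  0.86  0.01  2.09 -0.02  0.19  0.03]
```

Call:
carry_out([
  [[0,0,0.2],[0,0,0],1],
  [[0,0,0.4],[0,0,0],1],
  [[0,0,0.5],[0,0,0],1],
  [[0,0,0.6],[0,0,0],1],
  [[0,0,0.65],[0,0,0],1],
  [[0,0,0.7],[0,0,0],1],
  [[0,0,0.75],[0,0,0],1],
  [[0,0,0.78],[0,0,0],1],
  [[0,0,0.78],[0,0,0],1],
])

```text
clock: 4.25
tool_pos: [0.4944, -0.0415, 0.0405]
eef_rot: [0.701, 0.714, 0.0, 0.0]
contact_force: [-0.6, 1.0, 6.9]
opening: 0.007
finger_force: 3.2
```

Call:
carry_out([
  [[0,0,-0.02],[0,0,0],1],
  [[0,0,-0.03],[0,0,0],1],
  [[0,0,-0.03],[0,0,0],1],
])

```text
clock: 4.55
tool_pos: [0.4944, -0.0415, 0.0405]
eef_rot: [0.701, 0.714, 0.0, 0.0]
contact_force: [-1.7, 1.1, 5.6]
opening: 0.006
finger_force: 3.0
```

Call:
carry_out([
  [[0,0,-0.03],[0,0,0],1],
  [[0.2,0,-0.04],[0,0,0],1],
  [[0.4,0,-0.04],[0,0,0],1],
  [[0.6,0,-0.04],[0,0,0],1],
  [[0.8,0,-0.04],[0,0,0],1],
  [[1.0,0,-0.04],[0,0,0],1],
  [[1.2,0,-0.04],[0,0,0],1],
  [[1.4,0,-0.04],[0,0,0],1],
  [[1.6,0,-0.04],[0,0,0],1],
  [[1.8,0,-0.04],[0,0,0],1],
])

```text
clock: 5.55
tool_pos: [0.494, -0.0233, 0.0406]
eef_rot: [0.701, 0.714, 0.0, -0.0]
contact_force: [-0.2, 0.2, 0.9]
opening: 0.004
finger_force: 0.0
```

```bash
python3 -c "
from plant import r;from h import *;go(r,-.053,.0)"
```

```text
t 5.55 holder pos mm [  0.3 -87.5   0.6] F [-0.16  0.16  0.93] open 0.004
shift cm [ 3.45 -0.03  0.06] turn [ 0.   -0.01 -0.11] q [-0.05  0.88  0.01  2.09 -0.04  0.17  0.01]
```

Call:
carry_out([
  [[0,0,0.04],[0,0,0],1],
  [[0,0,0.07],[0,0,0],1],
  [[0.2,0,0.07],[0,0,0],1],
  [[0.4,0,0.07],[0,0,0],1],
  [[0.6,0,0.07],[0,0,0],1],
])

```text
clock: 6.05
tool_pos: [0.4943, -0.0195, 0.0405]
eef_rot: [0.701, 0.713, -0.0, 0.001]
contact_force: [0.6, -3.2, 4.8]
opening: 0.01
finger_force: 2.6
```

Call:
carry_out([
  [[0.2,0,0.0],[0,0,0],1],
  [[0.4,0,0.0],[0,0,0],1],
  [[0.6,0,0.0],[0,0,0],1],
])

```text
clock: 6.35
tool_pos: [0.4943, -0.0134, 0.0404]
eef_rot: [0.701, 0.713, -0.0, 0.001]
contact_force: [0.1, -3.0, 4.4]
opening: 0.008
finger_force: 2.6
```

Call:
carry_out([
  [[0.2,0,0.0],[0,0,0],1],
  [[0.4,0,0.0],[0,0,0],1],
  [[0.6,0,0.0],[0,0,0],1],
])

```text
clock: 6.65
tool_pos: [0.4942, -0.0071, 0.0404]
eef_rot: [0.701, 0.713, -0.0, 0.001]
contact_force: [0.2, -3.7, 4.9]
opening: 0.005
finger_force: 2.4
```

```bash
python3 -c "
from plant import r;from h import *;go(r,-.053,.0)"
```

```text
t 6.65 holder pos mm [  0.8 -71.3   0.4] F [ 0.23 -3.68  4.92] open 0.005
shift cm [ 1.83 -0.09  0.03] turn [ 0.08  0.1  -0.22] q [-0.09  0.88  0.01  2.09 -0.06  0.17 -0.01]
```

Still on the edge at y = −71 mm, and the drop should come soon.

Call:
carry_out([
  [[0.2,0,0.0],[0,0,0],1],
  [[0.4,0,0.0],[0,0,0],1],
  [[0.4,0,0.0],[0,0,0],1],
])

```text
clock: 6.95
tool_pos: [0.4934, -0.0003, 0.0397]
eef_rot: [0.7, 0.714, 0.0, -0.001]
contact_force: [-0.6, 0.7, -0.3]
opening: 0.005
finger_force: 0.0
```

Call:
carry_out([
  [[0.2,0,0.0],[0,0,0],1],
  [[0.4,0,0.0],[0,0,0],1],
  [[0.4,0,0.0],[0,0,0],1],
])

```text
clock: 7.25
tool_pos: [0.4935, 0.0031, 0.0398]
eef_rot: [0.7, 0.714, 0.0, -0.0]
contact_force: [1.1, -0.8, -0.4]
opening: 0.006
finger_force: 0.0
```

```bash
python3 -c "
from plant import r;from h import *;go(r,-.053,.0)"
```

```text
t 7.25 holder pos mm [  0.3 -61.1  -0.2] F [ 1.05 -0.77 -0.42] open 0.006
shift cm [ 0.81 -0.03 -0.02] turn [-0.01 -0.03 -0.07] q [-0.11  0.88  0.01  2.1  -0.06  0.17 -0.02]
```

The force vanished and the tip sank between y = −71 and −64.5, so the notch is found. I'll move over its middle and lower gently.

Call:
carry_out([
  [[0.3,0,0],[0,0,0],1],
  [[0.6,0,0],[0,0,0],1],
  [[0.85,0,0],[0,0,0],1],
  [[0.85,0,0.2],[0,0,0],1],
  [[0.85,0,0.4],[0,0,0],1],
  [[0.85,0,0.6],[0,0,0],1],
  [[0.85,0,0.8],[0,0,0],1],
  [[0.85,0,0.9],[0,0,0],1],
  [[0.85,0,1.0],[0,0,0],1],
  [[0.85,0,1.1],[0,0,0],1],
  [[0.85,0,1.2],[0,0,0],1],
  [[0.85,0,1.2],[0,0,0],1],
])

```text
clock: 8.45
tool_pos: [0.4933, 0.0108, 0.028]
eef_rot: [0.701, 0.713, -0.0, -0.0]
contact_force: [-0.3, -0.4, 2.6]
opening: 0.008
finger_force: 1.5
```

```bash
python3 -c "
from plant import r;from h import *;go(r,-.053,-.018)"
```

```text
t 8.45 holder pos mm [  0.2 -53.4 -12. ] F [-0.35 -0.45  2.61] open 0.008
shift cm [ 0.04 -0.02  0.6 ] turn [-0.01  0.   -0.12] q [-0.12  0.9   0.01  2.1  -0.07  0.14 -0.03]
```

Call:
carry_out([
  [[0,0,0.1],[0,0,0],1],
  [[0,0,0.2],[0,0,0],1],
  [[0,0,0.3],[0,0,0],1],
  [[0,0,0.4],[0,0,0],1],
  [[0,0,0.45],[0,0,0],1],
  [[0,0,0.5],[0,0,0],1],
  [[0,0,0.55],[0,0,0],1],
  [[0,0,0.6],[0,0,0],1],
  [[0,0,0.6],[0,0,0],1],
])

```text
clock: 9.35
tool_pos: [0.4933, 0.0108, 0.0224]
eef_rot: [0.701, 0.713, 0.0, 0.0]
contact_force: [-2.0, -0.1, 10.2]
opening: 0.009
finger_force: 5.2
```

Call:
carry_out([
  [[0,0,0.05],[0,0,0],1],
  [[0,0,0.1],[0,0,0],1],
  [[0,0,0.1],[0,0,0],1],
  [[0,0,0.1],[0,0,0],1],
])

```text
clock: 9.75
tool_pos: [0.4934, 0.0108, 0.0223]
eef_rot: [0.701, 0.713, 0.0, 0.0]
contact_force: [-3.2, -0.2, 19.7]
opening: 0.007
finger_force: 10.2
```

The tongue is at its stop: z stays at 22.4 mm while the force climbs. I'll ease back to a gentle hold and check that it stays steady.

Call:
carry_out([
  [[0,0,-0.03],[0,0,0],1],
  [[0,0,-0.06],[0,0,0],1],
  [[0,0,-0.06],[0,0,0],1],
  [[0,0,-0.06],[0,0,0],1],
  [[0,0,-0.06],[0,0,0],1],
  [[0,0,-0.06],[0,0,0],1],
  [[0,0,-0.06],[0,0,0],1],
  [[0,0,-0.06],[0,0,0],1],
])

```text
clock: 10.55
tool_pos: [0.4933, 0.0108, 0.0224]
eef_rot: [0.701, 0.713, 0.0, 0.0]
contact_force: [-2.1, -0.3, 15.6]
opening: 0.002
finger_force: 7.2
```

Call:
carry_out([
  [[0,0,0],[0,0,0],1],
  [[0,0,0],[0,0,0],1],
  [[0,0,0],[0,0,0],1],
  [[0,0,0],[0,0,0],1],
  [[0,0,0],[0,0,0],1],
  [[0,0,0],[0,0,0],1],
])

```text
clock: 11.15
tool_pos: [0.4933, 0.0108, 0.0224]
eef_rot: [0.701, 0.713, 0.0, 0.0]
contact_force: [-2.0, -0.4, 14.3]
opening: 0.005
finger_force: 7.2
```

```bash
python3 -c "
from plant import r
print(r.finish_job())"
```

```text
the job is handed in; nothing more can be done
None
```

I felt along the bar from the right-hand block, found the notch about 53 mm right of the bar's middle, and pressed the tongue down to its stop; I handed the job in at about 11 s with the arm still holding it there at about 14 N, and the result has not been reported back.

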